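Clear and open an artist's paint box, trying its catch

ROBOT

A 6-joint arm with a two-finger parallel gripper is mounted at the origin on the work surface. World frame = base frame: x ahead of the robot, y to its left, z up, the work surface at z = 0. Lengths are in mm, angles in rad, forces in N, time in s.
With the tool pointing down it reaches from about 400 to 925 mm from the base axis. Payload 12.5 kg.
Tool frame: the origin (TCP) lies midway between the tips of the shut fingers; the grasp point (between the pads) lies 19 mm behind it; z points along the fingers, y is the direction in which the jaws open and shut (so a half turn about z gives the same grasp; the last joint's range is limited). The gripper opens to 95 mm and grips with 3 to 60 N. Pads are 20 mm wide; open, the fingers measure 119 mm over their backs; the gripper's body (75 mm by 180 mm) begins 59 mm behind the grasp point.
Start: joints at [-1.296, 0.491, 1.559, -0, 1.092, -0.106], TCP at [232.313, -580.239, 214.661] pointing down, gripper open.
Joint ranges: [-3.1, 3.1], [-0.84, 2.19], [0.05, 2.79], [-1.13, 4.28], [0.06, 2.93], [-2.69, 2.69]. Speed limits (rad/s): [2.22, 2.22, 2.79, 3.14, 3.14, 3.14].

INTERFACE

Orientations are given as [roll, pitch, yaw] about the fixed x, y, z axes, in that order (R = Rz(yaw) Ry(pitch) Rx(roll)).
In Python, from cell import env gives the robot as it stands.
- The arm moves only by the tool servo_tool, never from a script. Its argument "plan" is a list of rows, each a list of 7 numbers: the shift along the tool's x, y, z in m, then the turn, a rotation vector about the tool's x, y, z in degrees, then the opening in per cent of the stroke, from 0 (shut) to 100 (fully open). In form: [[dx, dy, dz, wx, wy, wz, jaw], ...]. A call has 1 to 8 rows; each row shifts and turns the pose as measured when the row begins, along the tool's axes as they then stand; what a row does not reach is not made up. A row lasts 1/12 s, in which the tool goes at most 41.7 mm and 7.16 degrees, less where a joint would pass 70% of its speed; a pose out of reach is approached as far as the arm can. A call is refused whole if a number of a shift passes 0.0417 or a number of a turn 7.16, either way. A call with a gripper value outside its range is refused whole. The fingers move at their own pace and stop on an object; the grip force is fixed at half the most. Time passes only in rows, so rows that do not move let the fingers close. It gives the time, the measured TCP pose, the force and the opening at its end, in the units of the state.
- env.state(): the state, without advancing time (a new reading comes with each control period).
- env.read_camera(name): name is "side" or "top" or "wrist"; returns a dict with "img" (400x640x3 uint8, blue, green, red), "intrinsics" (3x3 intrinsics, pixels), "R" (3x3) and "t" (3): a world point X has camera coordinates R X + t. Camera axes: x right, y down, z forward; pixel columns grow to the right and rows downward; lengths in mm; the calibration is good to about 2 mm. A picture is of the moment at which its call begins. There is no depth.
- env.job_done(): hands the job in, once; it reports no verdict.
The state is a dict: "t": time; "joints": joint angles; "qvel": joint speeds; "tau": joint torques, N m; "eef_pos": TCP position; "tcp_rot": TCP orientation; "ft_force": force on the tool from outside, world axes, zero at the start; "moment": the same for the moment, N m; "opening": opening from 0.0 (shut) to 1.0 (fully open).
Only numpy, scipy, OpenCV 4.12 (cv2) and the standard library are available. Lean on these libraries where they do the work, as an engineer would, in place of code of your own. Each camera call takes 0.05 s, during which the arm holds its last target. There are 200 camera calls.

TASK

On the studio table a small metal printing plate lies on the lid of a wooden paint box: pick it up, set it down gently and flat in the middle of the cork mat and let go of it. Then tug the lid up by its tab, before touching the catch, to learn whether the hidden bolt holds it; if it is caught, let go, slide the catch aside and take the tab again. Raise the lid roughly half open (about 45 degrees) and finish while holding it there steadily, with the plate still on the mat and the other things on the table left alone.

Things in the scene. Friction and masses are not known exactly. Their poses are not given: they have to be found in the camera images.
- box: Plywood paint box fixed to the table, 200 (x) by 260 (y) by 75 mm high without the lid, left or right of the mat. Origin at the centre of its underside; z up, own -x is its front, facing the robot (yaw within 0.25 rad). A 10 mm lid of the same outline lies on it, underside 75.5 and top 85.5 mm above the table. On its front edge: the lid's tab (own y +50 mm) and the catch (own y -60 mm).
- lid (a joint): Lid angle in rad: 0 shut (the start), growing as its front edge rises, stop at 1.2. Hinge along the box's far edge, parallel to the box's y. Lid about 0.45 kg, falls shut when let go (about 2 N at the tab carries it). If the hidden bolt is caught it rises only about 0.022 rad (5 mm at the tab), then stops hard; if not, it rises freely.
- lid_tab (a point): Grip point of the lid's dark wooden tab, a block 20 mm wide (box's y), 14 mm high, sticking out 36 mm forward of the lid's front edge at lid level, free space below. Point at mid width and height, 20 mm out from the edge, 80.5 mm above the table when shut, 220 mm horizontally from the hinge line. Turns with the lid (y = hinge line, x towards the hinge).
- lid_hinge (a point): Point on the hinge line, at the middle of the box's far edge, at the lid's underside 75.5 mm above the table; y is the hinge line.
- catch (a joint): Travel of the catch in m: 0 at rest (the start), up to 0.028, growing as its thumb piece slides along the box's own -y, away from the tab. Takes about 3 N, stays where left. Inside, it pushes back a separate hidden bolt that starts caught or already free: not visible, and the thumb piece does not tell. Beyond 0.016 the bolt is surely free; it does not come back.
- catch_grip (a point): Grip point of the catch's dark steel thumb piece, an upright block 16 mm wide (box's y), sticking 38 mm forward of the box's front, from 52 to 97 mm above the table. Point at mid width, 22 mm out from the front, 85 mm above the table. Moves with the catch; axes as the box's.
- plate: Loose bare aluminium printing plate, 80 (its x) by 50 (its y) by 5 mm, 45 to 80 g; origin at the centre of its underside. It starts flat on the lid's top.
- mat: Cork mat fixed to the table, 160 by 160 by 4 mm; origin at the centre of its underside, on the table, so its top is 4 mm up.
- jar: Glass jar with two brushes, 72 mm wide, 75 mm high (150 with brushes), at the table's far side; origin at the centre of its underside. To be left alone.
- sketchbook: Closed sketchbook, 150 by 210 by 18 mm, to the robot's left; origin at the centre of its underside. To be left alone.
- paintpot: Lidded white paint pot, 60 mm wide, 75 mm high, to the robot's right; origin at the centre of its underside. To be left alone.
Not all that is in view belongs to the job. What is shaped like the plate but black is not meant.

How it is judged:
By the outcome, as a careful person would: the job done as asked, in the order asked, and still so for the second after the job is handed in, while the arm keeps its last pose, push and grip.
It also fails if it takes over 72 s, if anything falls off the work surface, if the arm or the gripper's body presses on something with over 40 N, if the wrist force passes 120 N, or if a joint passes its speed limit or range.

## Working session

There is one attempt and no reset: what is moved stays moved. The work goes in short steps, Python scripts to look and compute and a tool call to move; the robot and the scene stay as the last step left them, time stands still between calls to the robot, and variables do not carry over. Pictures are saved under pics/ and viewed, about 8 in all and at most 12, crops included, and the job is handed in when it is done.

Besides the shell and the picture viewer there is one more tool, called after "Request:" as a command line: name --pt "numbers of a row" for each row, then --argument value for the rest. servo_tool: Moves the arm, as the interface text tells. Its arguments: {"type":"object","properties":{"plan":{"type":"array","items":{"type":"array","items":{"type":"number"}}}},"required":["plan"]}

```bash
mkdir -p pics; ls; python3 - <<'E'
from cell import env
import cv2,numpy as np,pickle
d={}
for n in("side","top"):
    c=env.read_camera(n);d[n]=c;cv2.imwrite(f"pics/{n}0.png",c["img"])
    R=np.array(c["R"]);print(n,-R.T@np.array(c["t"]),R.round(2).tolist(),np.array(c["intrinsics"]).round(0).tolist())
pickle.dump(d,open("c0.pkl","wb"))
s=env.state();print(s)
E
```

```text
pics
side [ 269.56606251 1069.20138529 1079.3464099 ] [[-0.96, -0.29, 0.01], [-0.2, 0.65, -0.73], [0.21, -0.7, -0.68]] [[499.0, 0.0, 320.0], [0.0, 499.0, 199.0], [0.0, 0.0, 1.0]]
top [ 467.4470162    25.94738982 1511.77122155] [[-0.02, -1.0, 0.0], [-1.0, 0.02, -0.08], [0.08, -0.0, -1.0]] [[410.0, 0.0, 317.0], [0.0, 410.0, 206.0], [0.0, 0.0, 1.0]]
{'t': 0.1, 'joints': array([-1.29558997e+00,  4.91510998e-01,  1.55939575e+00,  1.33822529e-05,
        1.09170959e+00, -1.05603927e-01]), 'qvel': array([ 0.00195311, -0.0031777 , -0.00321267,  0.00100006, -0.0002006 ,
        0.0014135 ]), 'tau': array([ 2.15694767e-03, -6.13626409e+01, -2.58605844e+01,  6.94001396e-02,
        4.70396876e-02, -5.15996419e-05]), 'eef_pos': array([ 232.25710866, -580.00528816,  214.11041168]), 'tcp_rot': array([-3.14057592e+00, -1.19707787e-04,  3.80804047e-01]), 'ft_force': array([0.66627989, 0.19918487, 0.28868499]), 'moment': array([ 0.0173727 ,  0.01883561, -0.02710074]), 'opening': 1.003417516315968}
```

View pics/top0.png

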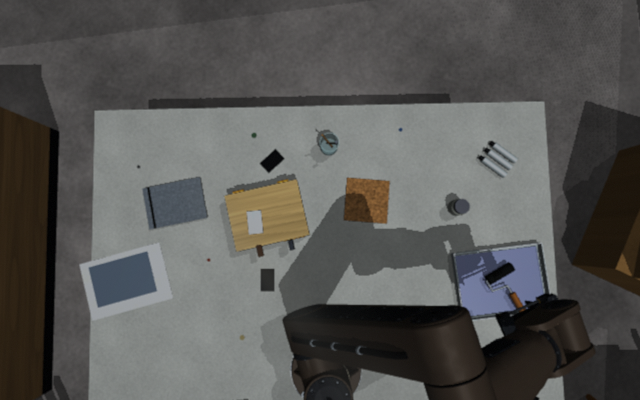

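View pics/side0.png

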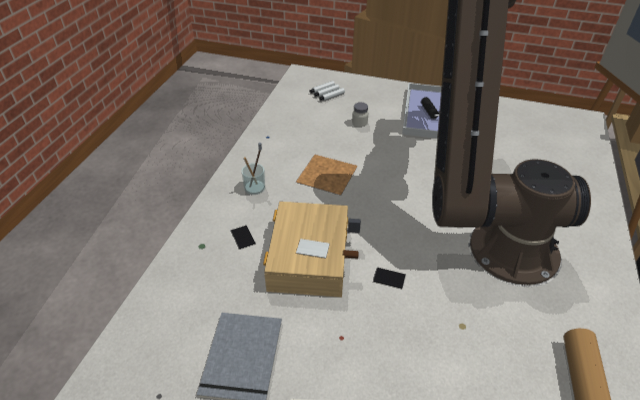

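The top view shows the plate at (255,222), the tab at (259,251), the catch at (291,244), the mat at (367,200) and a black decoy at (272,160). The side view has the plate at (313,248), the tab at (351,254), the catch at (354,226) and the mat at (327,174).

```bash
cat > h.py <<'E'
import cv2,numpy as np
def ray(c,uv):
    R=np.array(c["R"]);K=np.array(c["intrinsics"]);t=np.array(c["t"])
    d=R.T@np.linalg.solve(K,np.array([uv[0],uv[1],1.]));return -R.T@t,d/np.linalg.norm(d)
def onz(c,uv,z):
    o,d=ray(c,uv);return o+d*(z-o[2])/d[2]
def tri(c1,a,c2,b):
    o1,d1=ray(c1,a);o2,d2=ray(c2,b)
    s=np.linalg.lstsq(np.c_[d1,-d2],o2-o1,rcond=None)[0]
    p,q=o1+s[0]*d1,o2+s[1]*d2;return (p+q)/2,np.linalg.norm(p-q)
def proj(c,X):
    p=np.array(c["intrinsics"])@(np.array(c["R"])@X+np.array(c["t"]));return p[:2]/p[2]
def blob(c,lo,hi,roi):
    """largest contour of HSV range within roi (x0,y0,x1,y1)"""
    x0,y0,x1,y1=roi
    m=cv2.inRange(cv2.cvtColor(c["img"],cv2.COLOR_BGR2HSV),np.array(lo),np.array(hi))
    k=np.zeros_like(m);k[y0:y1,x0:x1]=m[y0:y1,x0:x1]
    k=cv2.morphologyEx(k,cv2.MORPH_CLOSE,np.ones((3,3),np.uint8))
    f=max(cv2.findContours(k,cv2.RETR_EXTERNAL,cv2.CHAIN_APPROX_NONE)[0],key=cv2.contourArea)
    M=cv2.moments(f);return f,np.array([M["m10"],M["m01"]])/M["m00"]
E
python3 - <<'E'
from h import *;import pickle
d=pickle.load(open("c0.pkl","rb"));T,S=d["top"],d["side"]
def rep(n,lo,hi,rt,rs):
    ft,a=blob(T,lo,hi,rt);fs,b=blob(S,lo,hi,rs)
    p,e=tri(T,a,S,b);print(n,a.round(1),b.round(1),cv2.contourArea(ft),cv2.contourArea(fs),"->",p.round(1),"gap",e.round(1));return ft,fs,p
ft,fs,_=rep("plate",(0,0,140),(180,50,255),(242,205,267,240),(294,236,332,259))
for c,f in((T,ft),(S,fs)):
    P=np.array([onz(c,q,90.5)[:2] for q in f[:,0]],np.float32);print(cv2.minAreaRect(P),P.mean(0))
ft,fs,_=rep("mat",(3,100,40),(20,255,255),(335,170,400,230),(290,150,365,200))
for c,f in((T,ft),(S,fs)):
    P=np.array([onz(c,q,4)[:2] for q in f[:,0]],np.float32);print(cv2.minAreaRect(P))
for n,a in(("tab",(259,251)),("catch",(291,244))):
    print(n,onz(T,a,85).round(0))
print("tab tri",tri(T,(259,251),S,(351,254)),"catch",tri(T,(291,244),S,(354,226)))
f,_=blob(T,(10,60,60),(28,255,255),(215,170,320,255))
P=np.array([onz(T,q,85.5)[:2] for q in f[:,0]],np.float32);print("lid",cv2.minAreaRect(P))
E
```

```text
plate [254.2 222.1] [312.7 247.7] 291.5 411.0 -> [529.9 238.3  89.5] gap 2.3
((529.3106689453125, 237.15176391601562), (80.02778625488281, 51.32636642456055), 5.216793060302734) [529.2081  238.61238]
((531.2669067382812, 238.86944580078125), (80.25618743896484, 51.4719352722168), 5.481978416442871) [531.2144 239.3572]
mat [366.3 200.1] [326.8 174. ] 1704.0 1357.5 -> [ 606.  -163.7   -1. ] gap 2.4
((604.7095336914062, -163.44937133789062), (156.43130493164062, 156.7908172607422), 84.37476348876953)
((606.5994873046875, -161.18557739257812), (156.9953155517578, 156.27809143066406), 84.21382904052734)
tab [429. 223.  85.]
catch [450. 112.  85.]
tab tri (array([429.47551851, 223.77345388,  82.58062685]), np.float64(2.064507360200886)) catch (array([449.65770448, 112.99465793,  71.87677363]), np.float64(0.7883254494105291))
lid ((556.4402465820312, 196.99888610839844), (211.99534606933594, 259.5772705078125), 11.750865936279297)
```

```bash
cat >> h.py <<'E'
from scipy.spatial.transform import Rotation as Ro
def go(s,tgt,rot=None):
    """tool-frame shift (m) and rotvec (deg) from state s to world target, if done in constant orientation first"""
    R=Ro.from_euler("xyz",s["tcp_rot"]);d=R.inv().apply(np.array(tgt)-s["eef_pos"])/1000
    w=np.zeros(3) if rot is None else np.degrees((R.inv()*Ro.from_euler("xyz",rot)).as_rotvec())
    return d.round(4),w.round(2),"rows>=",max(np.abs(d).max()/.0417,np.linalg.norm(w)/7.16).round(1)
E
python3 - <<'E'
from h import *;from cell import env
s=env.state();c=env.read_camera("wrist");R=np.array(c["R"]);o=-R.T@np.array(c["t"])
T=Ro.from_euler("xyz",s["tcp_rot"])
print("cam in tool",T.inv().apply(o-s["eef_pos"]),"axis",T.inv().apply(R[2]),T.inv().apply(R[0]),c["intrinsics"][0][0])
print(go(s,(500,-150,320)),go(s,(480,230,330),(np.pi,0,.1)))
E
```

```text
cam in tool [  78.56721528    1.10536137 -169.67548045] axis [-0.27977309  0.00130839  0.96006526] [ 6.68910685e-04  9.99999094e-01 -1.16788455e-03] 296.1023539786434
(array([ 0.4084, -0.2998, -0.1055]), array([0., 0., 0.]), 'rows>=', np.float64(9.8)) (array([ 0.5311, -0.66  , -0.1152]), array([-0.06,  0.  , 16.09]), 'rows>=', np.float64(15.8))
```

Request:
servo_tool --pt "0.028 -0.022 -0.009 0 0 0 100" --pt "0.028 -0.022 -0.009 0 0 0 100" --pt "0.028 -0.022 -0.009 0 0 0 100" --pt "0.028 -0.022 -0.009 0 0 0 100" --pt "0.028 -0.022 -0.009 0 0 0 100" --pt "0.028 -0.022 -0.009 0 0 0 100" --pt "0.028 -0.022 -0.009 0 0 0 100" --pt "0.028 -0.022 -0.009 0 0 0 100"

```text
t: 0.82
eef_pos: [375.9, -327.6, 284.4]
tcp_rot: [-3.133, 0.001, 0.371]
ft_force: [-0.2, -0.4, -0.7]
opening: 1.002
```

Request:
servo_tool --pt "0.028 -0.022 -0.007 0 0 0 100" --pt "0.028 -0.022 -0.007 0 0 0 100" --pt "0.028 -0.022 -0.007 0 0 0 100" --pt "0.028 -0.022 -0.007 0 0 0 100" --pt "0.028 -0.022 -0.007 0 0 0 100" --pt "0.028 -0.022 -0.007 0 0 0 100" --pt "0.028 -0.022 -0.007 0 0 0 100" --pt "0.028 -0.022 -0.007 0 0 0 100"

```text
t: 1.48
eef_pos: [524.9, -68.4, 345.2]
tcp_rot: [-3.134, 0.001, 0.371]
ft_force: [0.3, -0.1, -0.6]
opening: 1.005
```

```bash
python3 - <<'E'
from h import *;from cell import env
s=env.state();print(s["t"],s["eef_pos"],s["tcp_rot"],go(s,(490,210,330),(np.pi,0,.1)))
E
```

```text
1.4833 [524.93721988 -68.42127631 345.19606494] [-3.13396925e+00  7.60978198e-04  3.70584312e-01] (array([ 0.0683, -0.2721,  0.0172]), array([-0.43,  0.1 , 15.5 ]), 'rows>=', np.float64(6.5))
```

Request:
servo_tool --pt "0.008 -0.034 0.002 -0.05 0 1.94 100" --pt "0.007 -0.034 0.002 -0.05 0 1.94 100" --pt "0.006 -0.034 0.002 -0.05 0 1.94 100" --pt "0.004 -0.035 0.002 -0.05 0 1.94 100" --pt "0.003 -0.035 0.002 -0.05 0 1.94 100" --pt "0.002 -0.035 0.002 -0.05 0 1.94 100" --pt "0.001 -0.035 0.002 -0.05 0 1.94 100" --pt "0 -0.035 0.002 -0.05 0 1.94 100"

```text
t: 2.15
eef_pos: [486.5, 222.0, 329.6]
tcp_rot: [3.141, 0.001, 0.088]
ft_force: [0.7, 0.8, -0.8]
opening: 0.998
```

Request:
servo_tool --pt "0 0 0 0 0 0 100" --pt "0 0 0 0 0 0 100"

```text
t: 2.32
eef_pos: [484.7, 227.8, 328.6]
tcp_rot: [-3.142, 0.003, 0.093]
ft_force: [-1.5, -0.9, 0.4]
opening: 0.999
```

```bash
python3 - <<'E'
from h import *;from cell import env;import pickle
c=env.read_camera("wrist");s=env.state();pickle.dump((c,s),open("w1.pkl","wb"));cv2.imwrite("pics/w1.png",c["img"]);print(s["eef_pos"],s["tcp_rot"])
for n,p in(("plate",(530,238,90.5)),("tab",(429,223,85)),("catch",(450,112,85)),("plate corner",(556,218,90))):print(n,proj(c,np.array(p)))
E
```

```text
[484.7549344  227.4739991  328.63573559] [-3.14121060e+00  2.60651924e-03  9.19279439e-02]
plate [312.98304692 143.13508964]
tab [317.17734483 213.55269351]
catch [394.33430654 206.64373205]
plate corner [329.67343141 124.73519077]
```

View pics/w1.png

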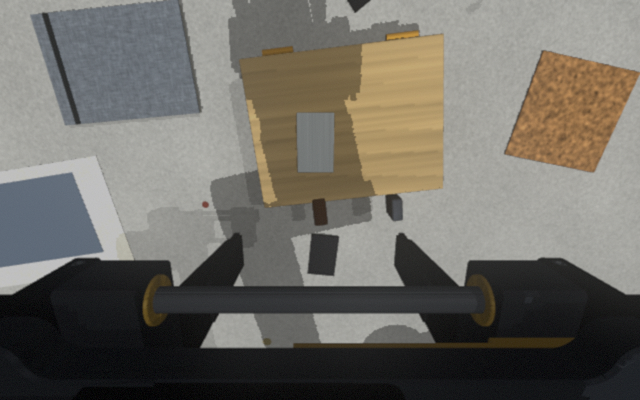

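The wrist view shows the lid corners at about (240,60), (443,35), (443,187) and (265,206). The plate is at (315,142), the tab at (320,212) and the catch at (394,207).

```bash
python3 - <<'E'
from h import *;import pickle
d=pickle.load(open("c0.pkl","rb"));T,S=d["top"],d["side"];c,s=pickle.load(open("w1.pkl","rb"))
def rect(f,z): 
    P=np.array([onz(c,q,z)[:2] for q in f[:,0]],np.float32);return cv2.minAreaRect(P)
f,a=blob(c,(0,0,70),(180,45,255),(292,105,340,180));print("plate",a,rect(f,90.5))
_,at=blob(T,(0,0,140),(180,50,255),(242,205,267,240));_,as_=blob(S,(0,0,140),(180,50,255),(294,236,332,259))
print(tri(c,a,T,at),tri(c,a,S,as_))
f,a=blob(c,(10,60,40),(28,255,255),(230,38,450,210))
print("lid",rect(f,85.5),[onz(c,q,85.5)[:2].round(0) for q in cv2.boxPoints(cv2.minAreaRect(f))])
# dark tab / catch
for n,roi,rt in(("tab",(308,197,332,230),(253,243,265,258)),("catch",(385,192,405,224),(285,236,297,251))):
    f,a=blob(c,(0,0,0),(180,255,75),roi);_,b=blob(T,(0,0,0),(180,255,75),rt)
    print(n,a,cv2.boundingRect(f),cv2.contourArea(f),b,tri(c,a,T,b),rect(f,85.5 if n=="tab" else 97))
cv2.imwrite("pics/w1c.png",cv2.resize(c["img"][180:235,225:455],None,fx=3.4,fy=3.4,interpolation=cv2.INTER_CUBIC))
E
```

```text
plate [314.96209243 142.14268756] ((530.635009765625, 235.42343139648438), (79.61593627929688, 49.91215133666992), 5.34132194519043)
(array([530.12145405, 236.65306314,  90.45257527]), np.float64(3.7348206417557446)) (array([531.56617031, 235.6045615 ,  86.3230341 ]), np.float64(0.7207428432203465))
lid ((552.2176513671875, 194.26483154296875), (218.1999053955078, 258.62054443359375), 11.54853343963623) [array([636., 342.]), array([678.,  90.]), array([471.,  26.]), array([418., 319.])]
tab [319.37459807 211.7266881 ] (312, 199, 16, 27) 311.0 [259.60701754 250.0877193 ] (array([431.9159419 , 220.55758458,  85.39382448]), np.float64(1.1485261054708458)) ((431.983642578125, 219.9804229736328), (40.35567855834961, 19.431005477905273), 11.796712875366211)
catch [391.         203.67213115] (386, 195, 15, 25) 152.5 [290.86486486 243.86486486] (array([450.43538964, 113.63238378,  71.23236375]), np.float64(0.20556411200977637)) ((452.6545715332031, 117.41266632080078), (36.13515090942383, 19.64677619934082), 9.02359390258789)
```

View pics/w1c.png

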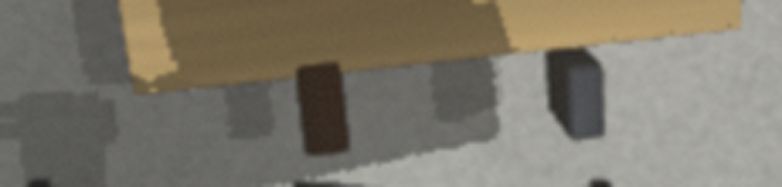

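```bash
python3 - <<'E'
from h import *;from cell import env;import pickle
c,s=pickle.load(open("w1.pkl","rb"))
print(onz(c,(319.85,212.1),87.5),onz(c,(225+586/3.4,180+99/3.4),97))
print(go(s,(530.7,236,120),(np.pi,0,.093)))
E
```

```text
[432.39300369 219.39537297  87.5       ] [450.07806352 110.67177017  97.        ]
(array([ 0.0471, -0.0042,  0.2085]), array([-0.02,  0.15, -0.06]), 'rows>=', np.float64(5.0))
```

Request:
servo_tool --pt "0.008 -0.0007 0.035 0 0 0 100" --pt "0.008 -0.0007 0.035 0 0 0 100" --pt "0.008 -0.0007 0.035 0 0 0 100" --pt "0.008 -0.0007 0.035 0 0 0 100" --pt "0.008 -0.0007 0.035 0 0 0 100" --pt "0.007 -0.0007 0.034 0 0 0 100" --pt "0 0 0 0 0 0 100"

```text
t: 2.95
eef_pos: [537.0, 228.7, 115.7]
tcp_rot: [-3.14, -0.007, 0.087]
ft_force: [-0.9, 0.1, -1.5]
opening: 1.002
```

```bash
python3 - <<'E'
from h import *;from cell import env
c=env.read_camera("wrist");s=env.state();cv2.imwrite("pics/w2.png",c["img"][100:]);print(s["eef_pos"],s["ft_force"],go(s,(530.7,236,87.5),(np.pi,0,.093)))
E
```

```text
[537.56758576 228.96950418 118.71113599] [ 0.58931094  0.66984129 -0.31734159] (array([-0.0065, -0.0075,  0.0312]), array([-0.12, -0.55, -0.33]), 'rows>=', np.float64(0.7))
```

View pics/w2.png

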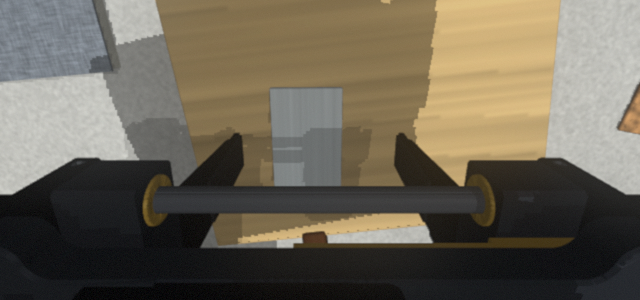

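The plate at about (307,145) lies slightly left of the finger centre at (320,140), which agrees with the computed shift of -7.5 mm in tool y.

Request:
servo_tool --pt "-0.003 -0.004 0.007 0 -0.2 -0.15 100" --pt "-0.003 -0.004 0.007 0 -0.2 -0.15 100" --pt "0 0 0.007 0 0 0 100" --pt "0 0 0 0 0 0 100"

```text
t: 3.33
eef_pos: [532.4, 235.9, 102.6]
tcp_rot: [-3.138, -0.009, 0.091]
ft_force: [-0.0, 0.1, -0.1]
opening: 0.996
```

```bash
cat > g.py <<'E'
import sys;from h import *;from cell import env
a=[float(x) for x in sys.argv[1:]];s=env.state()
print(s["t"],s["eef_pos"].round(1),s["tcp_rot"].round(3),s["ft_force"].round(1),round(s["opening"],3),go(s,a[:3],a[3:] or None))
E
python3 g.py 530.7 236 87.5 3.1416 0 .093
```

```text
3.3333 [532.4 235.9 102.6] [-3.138 -0.009  0.091] [-0.   0.1 -0.1] 0.996 (array([-0.0018, -0.0002,  0.0151]), array([-0.2 , -0.54, -0.11]), 'rows>=', np.float64(0.4))
```

Request:
servo_tool --pt "-0.001 0 0.006 -0.1 -0.3 0 100" --pt "-0.001 0 0.005 -0.1 -0.3 0 100" --pt "0 0 0.003 0 0 0 100" --pt "0 0 0 0 0 0 100"

```text
t: 3.67
eef_pos: [530.8, 236.5, 90.3]
tcp_rot: [-3.141, -0.002, 0.092]
ft_force: [-0.0, 0.2, 0.5]
opening: 0.999
```

```bash
python3 g.py 530.7 236 87.5 3.1416 0 .093
```

```text
3.6667 [530.8 236.5  90.3] [-3.141e+00 -2.000e-03  9.200e-02] [-0.   0.2  0.5] 0.999 (array([-0.0002,  0.0004,  0.0028]), array([-0.04, -0.14, -0.05]), 'rows>=', np.float64(0.1))
```

Request:
servo_tool --pt "0 0 0.002 0 0 0 100" --pt "0 0 0.001 0 0 0 100" --pt "0 0 0 0 0 0 100"

```text
t: 3.92
eef_pos: [531.0, 236.6, 87.1]
tcp_rot: [-3.141, -0.003, 0.092]
ft_force: [-0.3, 0.3, 0.7]
opening: 0.998
```

Request:
servo_tool --pt "0 0 0 0 0 0 0" --pt "0 0 0 0 0 0 0" --pt "0 0 0 0 0 0 0" --pt "0 0 0 0 0 0 0" --pt "0 0 0 0 0 0 0" --pt "0 0 0 0 0 0 0"

```text
t: 4.42
eef_pos: [531.2, 236.5, 87.4]
tcp_rot: [-3.141, -0.003, 0.092]
ft_force: [0.1, -1.0, 0.9]
opening: 0.637
```

Request:
servo_tool --pt "0 0 0 0 0 0 0" --pt "0 0 0 0 0 0 0" --pt "0 0 0 0 0 0 0" --pt "0 0 0 0 0 0 0" --pt "0 0 0 0 0 0 0" --pt "0 0 0 0 0 0 0"

```text
t: 4.92
eef_pos: [531.2, 236.5, 87.4]
tcp_rot: [-3.141, -0.003, 0.092]
ft_force: [-0.1, -0.1, -0.5]
opening: 0.52
```

Request:
servo_tool --pt "0 0 0 0 0 0 0" --pt "0 0 -0.005 0 0 0 0" --pt "0 0 -0.01 0 0 0 0" --pt "0 0 -0.02 0 0 0 0" --pt "0 0 -0.02 0 0 0 0" --pt "0 0 -0.02 0 0 0 0" --pt "0 0 0 0 0 0 0"

```text
t: 5.5
eef_pos: [530.4, 236.2, 167.6]
tcp_rot: [-3.141, -0.001, 0.092]
ft_force: [-0.2, 0.2, 0.0]
opening: 0.514
```

```bash
python3 g.py 605.6 -162.5 100 3.1416 0 .093
python3 - <<'E'
from h import *;from cell import env
c=env.read_camera("wrist");cv2.imwrite("pics/w3.png",c["img"][100:])
E
```

```text
5.5 [530.4 236.2 167.6] [-3.141e+00 -1.000e-03  9.200e-02] [-0.2  0.2  0. ] 0.514 (array([0.0381, 0.404 , 0.0675]), array([-0.02, -0.05, -0.05]), 'rows>=', np.float64(9.7))
```

View pics/w3.png

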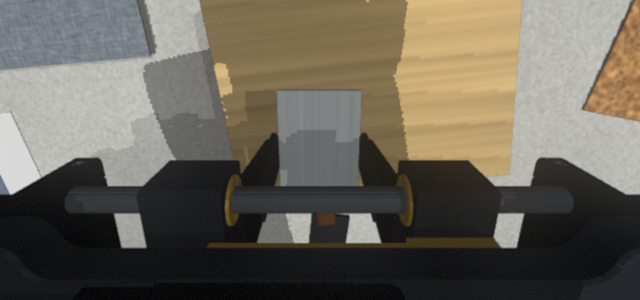

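Request:
servo_tool --pt "0.001 0.01 0 0 0 0 0" --pt "0.002 0.02 0 0 0 0 0" --pt "0.003 0.03 0 0 0 0 0" --pt "0.003 0.03 0 0 0 0 0" --pt "0.003 0.03 0 0 0 0 0" --pt "0.003 0.03 0 0 0 0 0" --pt "0.003 0.03 0 0 0 0 0" --pt "0.003 0.03 0 0 0 0 0"

```text
t: 6.22
eef_pos: [567.6, 21.2, 160.2]
tcp_rot: [-3.141, 0.01, 0.101]
ft_force: [0.7, -0.3, -0.4]
opening: 0.515
```

Request:
servo_tool --pt "0.003 0.03 0.005 0 0 0 0" --pt "0.003 0.03 0.01 0 0 0 0" --pt "0.003 0.03 0.01 0 0 0 0" --pt "0.003 0.03 0.01 0 0 0 0" --pt "0.003 0.03 0.01 0 0 0 0" --pt "0.003 0.02 0.01 0 0 0 0" --pt "0.002 0.01 0.01 0 0 0 0" --pt "0 0 0 0 0 0 0"

```text
t: 6.88
eef_pos: [600.3, -175.2, 84.2]
tcp_rot: [-3.137, 0.019, 0.094]
ft_force: [-0.5, -0.1, -0.9]
opening: 0.516
```

```bash
python3 g.py 605.6 -162.5 30 3.1416 0 .093
python3 - <<'E'
from h import *;from cell import env
c=env.read_camera("wrist");s=env.state()
f,a=blob(c,(3,100,40),(20,255,255),(0,0,640,300));r=cv2.minAreaRect(np.array([onz(c,q,4)[:2] for q in f[:,0]],np.float32));print(r)
print(proj(c,np.array([605.6,-162.5,4])))
cv2.imwrite("pics/w4.png",c["img"])
E
```

```text
6.8833 [ 600.3 -175.2   84.2] [-3.137  0.019  0.094] [-0.5 -0.1 -0.9] 0.516 (array([ 0.0075, -0.0119,  0.0541]), array([-0.23,  1.09,  0.06]), 'rows>=', np.float64(1.3))
((606.3486938476562, -166.30992126464844), (157.38900756835938, 157.66122436523438), 84.23097229003906)
[303.40701238 202.54084032]
```

View pics/w4.png

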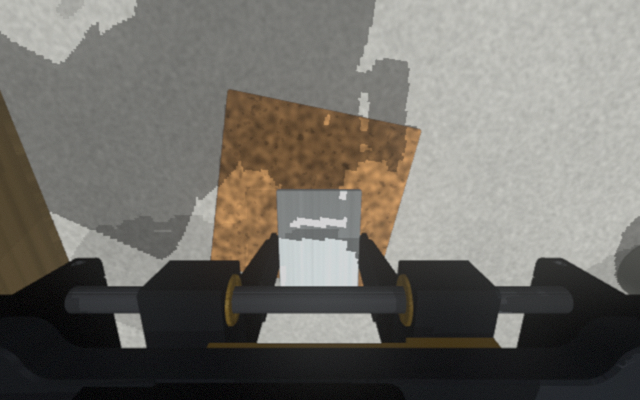

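The plate is held level at about (318,235), above the mat (rows 90 to 290). I'll aim for (606,-164) and level the pitch.

Request:
servo_tool --pt "0.003 -0.004 0.015 -0.1 0.4 0 0" --pt "0.003 -0.004 0.015 -0.1 0.4 0 0" --pt "0.001 -0.002 0.012 0 0.3 0 0" --pt "0 0 0 0 0 0 0"

```text
t: 7.27
eef_pos: [605.1, -159.2, 43.0]
tcp_rot: [-3.141, -0.001, 0.097]
ft_force: [0.4, 0.2, -0.4]
opening: 0.518
```

```bash
python3 g.py 606 -164 6 3.1416 0 .093
```

```text
7.2667 [ 605.1 -159.2   43. ] [-3.141e+00 -1.000e-03  9.700e-02] [ 0.4  0.2 -0.4] 0.518 (array([0.0004, 0.0049, 0.037 ]), array([-0.05, -0.07,  0.2 ]), 'rows>=', np.float64(0.9))
```

Request:
servo_tool --pt "0 0.002 0.01 0 0 0 0" --pt "0 0.002 0.01 0 0 0 0" --pt "0 0.001 0.006 0 0 0 0" --pt "0 0 0.002 0 0 0 0" --pt "0 0 0 0 0 0 0"

```text
t: 7.68
eef_pos: [606.2, -161.8, 14.9]
tcp_rot: [-3.141, -0.002, 0.1]
ft_force: [0.3, -0.9, -1.2]
opening: 0.513
```

```bash
python3 g.py 606 -164 6 3.1416 0 .093
```

```text
7.6833 [ 606.2 -161.8   14.9] [-3.141e+00 -2.000e-03  1.000e-01] [ 0.3 -0.9 -1.2] 0.513 (array([-0.0004,  0.0022,  0.0089]), array([-0.02, -0.14,  0.42]), 'rows>=', np.float64(0.2))
```

Request:
servo_tool --pt "0 0.001 0.003 0 0 0 0" --pt "0 0.001 0.003 0 -0.1 0 0" --pt "0 0 0.001 0 0 0 0" --pt "0 0 0 0 0 0 0"

```text
t: 8.02
eef_pos: [606.8, -164.5, 8.0]
tcp_rot: [3.141, -0.001, 0.1]
ft_force: [0.1, 0.8, -0.2]
opening: 0.52
```

Request:
servo_tool --pt "0 0 0.001 0 0 0 0" --pt "0 0 0 0 0 0 0"

```text
t: 8.18
eef_pos: [606.9, -164.7, 7.1]
tcp_rot: [3.141, -0.002, 0.1]
ft_force: [-0.3, 0.3, -0.7]
opening: 0.521
```

```bash
python3 g.py 606 -164 6 3.1416 0 .093
```

```text
8.1833 [ 606.9 -164.7    7.1] [ 3.141e+00 -2.000e-03  1.000e-01] [-0.3  0.3 -0.7] 0.521 (array([-0.0008, -0.0007,  0.0011]), array([ 0.02, -0.11,  0.37]), 'rows>=', np.float64(0.1))
```

Request:
servo_tool --pt "0 0 0.0007 0 0 0 0" --pt "0 0 0 0 0 0 0"

```text
t: 8.35
eef_pos: [607.0, -164.7, 6.6]
tcp_rot: [3.141, -0.002, 0.099]
ft_force: [-0.7, 0.5, -1.0]
opening: 0.517
```

Request:
servo_tool --pt "0 0 0.0006 0 0 0 0" --pt "0 0 0 0 0 0 0"

```text
t: 8.52
eef_pos: [607.1, -164.7, 6.1]
tcp_rot: [3.141, -0.002, 0.1]
ft_force: [0.7, -0.4, -0.5]
opening: 0.519
```

Request:
servo_tool --pt "0 0 0.0006 0 0 0 0" --pt "0 0 0 0 0 0 0"

```text
t: 8.68
eef_pos: [607.2, -164.7, 6.1]
tcp_rot: [3.141, -0.003, 0.1]
ft_force: [-0.0, 0.3, -0.4]
opening: 0.517
```

Request:
servo_tool --pt "0 0 0.0005 0 0 0 0" --pt "0 0 0 0 0 0 0"

```text
t: 8.85
eef_pos: [607.3, -164.7, 6.0]
tcp_rot: [3.14, -0.003, 0.1]
ft_force: [-0.8, 0.6, -0.9]
opening: 0.518
```

Request:
servo_tool --pt "0 0 0 0 0 0 65" --pt "0 0 0 0 0 0 65" --pt "0 0 0 0 0 0 70" --pt "0 0 0 0 0 0 75" --pt "0 0 0 0 0 0 85" --pt "0 0 0 0 0 0 85"

```text
t: 9.35
eef_pos: [607.4, -164.8, 5.7]
tcp_rot: [3.14, -0.003, 0.1]
ft_force: [0.3, -0.1, -0.9]
opening: 0.82
```

Request:
servo_tool --pt "0 0 -0.005 0 0 0 85" --pt "0 0 -0.015 0 0 0 85" --pt "0 0 -0.03 0 0 0 85" --pt "0 0 -0.03 0 0 0 85" --pt "0 0 -0.035 0 0 0 85" --pt "0 0 -0.035 0 0 0 85" --pt "0 0 0 0 0 0 60"

```text
t: 9.93
eef_pos: [605.8, -164.3, 161.5]
tcp_rot: [-3.14, 0.002, 0.099]
ft_force: [-0.2, 0.2, 0.1]
opening: 0.82
```

```bash
python3 - <<'E'
from h import *;from cell import env
c=env.read_camera("wrist");s=env.state()
f,a=blob(c,(0,0,90),(180,60,255),(240,120,400,290));r=cv2.minAreaRect(np.array([onz(c,q,9)[:2] for q in f[:,0]],np.float32));print("plate",r,cv2.boundingRect(f))
f,a=blob(c,(3,100,40),(20,255,255),(0,0,640,300));r=cv2.minAreaRect(np.array([onz(c,q,4)[:2] for q in f[:,0]],np.float32));print("mat",r)
cv2.imwrite("pics/w5.png",c["img"])
E
python3 g.py 430.4 219 200
```

```text
plate ((564.3583984375, -174.35174560546875), (155.00222778320312, 180.34376525878906), 5.753328323364258) (249, 160, 151, 127)
mat ((606.3623046875, -166.22412109375), (157.4035186767578, 157.33839416503906), 84.19842529296875)
9.9833 [ 605.  -164.   158.9] [-3.139  0.004  0.1  ] [ 0.6 -0.1 -0.8] 0.781 (array([-0.1358, -0.3985, -0.0396]), array([0., 0., 0.]), 'rows>=', np.float64(9.6))
```

View pics/w5.png

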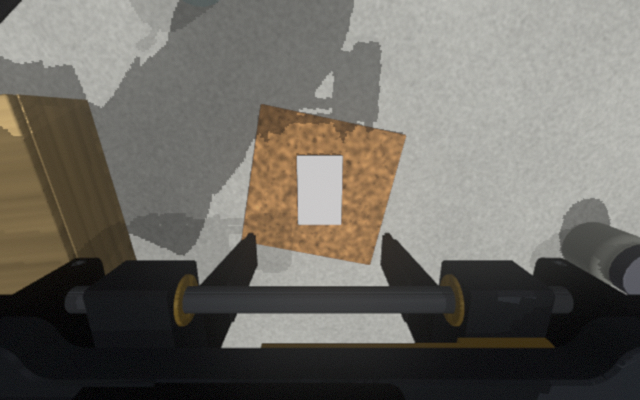

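The plate at (320,190) lies flat and near the middle of the mat, whose corners run from (262,105) to (372,263). Next comes the tab.

Request:
servo_tool --pt "-0.005 -0.015 -0.005 0 0 0 50" --pt "-0.011 -0.032 -0.006 0 0 0 50" --pt "-0.011 -0.032 -0.006 0 0 0 50" --pt "-0.011 -0.032 -0.005 0 0 0 50" --pt "-0.011 -0.032 -0.005 0 0 0 50" --pt "-0.011 -0.032 -0.005 0 0 0 50" --pt "-0.011 -0.032 -0.005 0 0 0 50" --pt "-0.011 -0.032 -0.005 0 0 0 50"

```text
t: 10.65
eef_pos: [490.5, 73.6, 197.4]
tcp_rot: [-3.137, 0.014, 0.091]
ft_force: [0.8, -0.1, 0.5]
opening: 0.499
```

Request:
servo_tool --pt "-0.011 -0.032 0 0 0 -1 50" --pt "-0.011 -0.032 0 0 0 -1 50" --pt "-0.011 -0.032 0 0 0 -1.5 50" --pt "-0.011 -0.032 0 0 0 -1.5 50" --pt "-0.006 -0.016 0 0 0 -1 50" --pt "0 0 0 0 0 0 50" --pt "0 0 0 0 0 0 50"

```text
t: 11.23
eef_pos: [407.8, 222.0, 195.8]
tcp_rot: [-3.135, 0.023, 0.208]
ft_force: [0.8, -1.5, 0.3]
opening: 0.497
```

```bash
python3 g.py 430.4 219 160 3.1416 0 .203;  python3 - <<'E'
from h import *;from cell import env;import pickle
c=env.read_camera("wrist");s=env.state();pickle.dump((c,s),open("w6.pkl","wb"))
print([proj(c,np.array(p)) for p in((432.4,219.4,87.5),(450,111,97))])
cv2.imwrite("pics/w6.png",c["img"])
E
```

```text
11.2333 [407.8 222.  195.8] [-3.135  0.023  0.208] [ 0.8 -1.5  0.3] 0.497 (array([0.0223, 0.0078, 0.0353]), array([-0.39,  1.31,  0.28]), 'rows>=', np.float64(0.8))
[array([325.75308013, 176.18535479]), array([444.90378002, 184.06698971])]
```

View pics/w6.png

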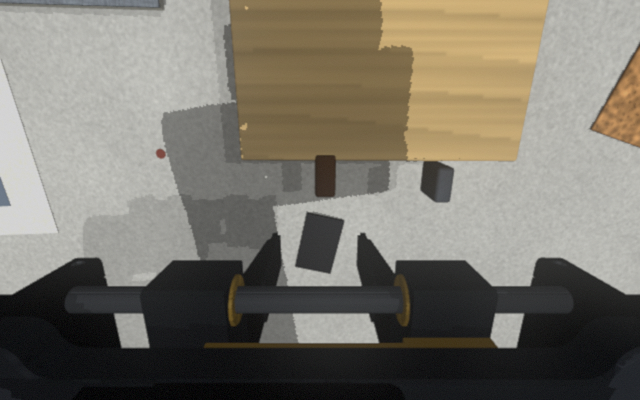

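The tab at (325,176) and the catch top at (444,182) match the predictions, and the lid's front edge lies square to the tool. Now down to the tab with jaws about half open.

Request:
servo_tool --pt "0.007 0.003 0.012 -0.1 0.4 0 50" --pt "0.007 0.003 0.012 -0.1 0.4 0.1 50" --pt "0.007 0.002 0.012 -0.1 0.4 0.1 50" --pt "0 0 0.012 0 0 0 50" --pt "0 0 0.012 0 0 0 50" --pt "0 0 0 0 0 0 50"

```text
t: 11.78
eef_pos: [432.8, 212.3, 132.1]
tcp_rot: [-3.141, 0.002, 0.194]
ft_force: [0.0, -0.1, -0.6]
opening: 0.501
```

```bash
python3 g.py 430.4 219 61.5 3.1416 0 .203
```

```text
11.7833 [432.8 212.3 132.1] [-3.141e+00  2.000e-03  1.940e-01] [ 0.  -0.1 -0.6] 0.501 (array([-0.0009, -0.007 ,  0.0706]), array([-0.03,  0.09, -0.52]), 'rows>=', np.float64(1.7))
```

Request:
servo_tool --pt "0 -0.003 0.01 0 0 -0.3 50" --pt "0 -0.002 0.01 0 0 -0.2 50" --pt "0 -0.002 0.01 0 0 0 50" --pt "0 0 0.01 0 0 0 50" --pt "0 0 0.01 0 0 0 50" --pt "0 0 0.01 0 0 0 50" --pt "0 0 0.006 0 0 0 50" --pt "0 0 0 0 0 0 50"

```text
t: 12.45
eef_pos: [434.3, 214.7, 63.6]
tcp_rot: [-3.141, 0.001, 0.194]
ft_force: [0.4, 0.1, 0.2]
opening: 0.5
```

```bash
python3 g.py 430.4 219 61.5 3.1416 0 .203
```

```text
12.45 [434.3 214.7  63.6] [-3.141e+00  1.000e-03  1.940e-01] [0.4 0.1 0.2] 0.5 (array([-0.003 , -0.0049,  0.0021]), array([-0.01,  0.07, -0.54]), 'rows>=', np.float64(0.1))
```

Request:
servo_tool --pt "-0.0015 -0.003 0.001 0 0 -0.3 50" --pt "-0.0015 -0.002 0.001 0 0 -0.2 50" --pt "0 0 0 0 0 0 50"

```text
t: 12.7
eef_pos: [430.7, 219.0, 62.2]
tcp_rot: [-3.141, 0.001, 0.202]
ft_force: [-0.5, -1.0, 0.1]
opening: 0.503
```

```bash
python3 g.py 430.4 219 61.5 3.1416 0 .203
```

```text
12.7 [430.7 219.   62.2] [-3.141e+00  1.000e-03  2.020e-01] [-0.5 -1.   0.1] 0.503 (array([-0.0002, -0.0001,  0.0007]), array([-0.02,  0.04, -0.06]), 'rows>=', np.float64(0.0))
```

Request:
servo_tool --pt "0 0 0 0 0 0 0" --pt "0 0 0 0 0 0 0" --pt "0 0 0 0 0 0 0" --pt "0 0 0 0 0 0 0" --pt "0 0 0 0 0 0 0" --pt "0 0 0 0 0 0 0" --pt "0 0 0 0 0 0 0" --pt "0 0 0 0 0 0 0"

```text
t: 13.37
eef_pos: [430.6, 221.5, 63.6]
tcp_rot: [-3.139, -0.002, 0.202]
ft_force: [1.4, 0.0, -2.0]
opening: 0.208
```

Request:
servo_tool --pt "0 0 -0.002 0 0 0 0" --pt "0 0 -0.002 0 0 0 0"

```text
t: 13.53
eef_pos: [430.8, 221.5, 67.4]
tcp_rot: [-3.138, -0.002, 0.202]
ft_force: [1.2, 2.7, -3.9]
opening: 0.207
```

Request:
servo_tool --pt "0 0 -0.002 0 0 0 0" --pt "0 0 -0.002 0 0 0 0"

```text
t: 13.7
eef_pos: [430.8, 221.5, 71.1]
tcp_rot: [-3.138, -0.002, 0.202]
ft_force: [2.4, 3.2, -4.1]
opening: 0.207
```

Request:
servo_tool --pt "0 0 -0.002 0 0 0 0" --pt "0 0 -0.002 0 0 0 0"

```text
t: 13.87
eef_pos: [431.1, 221.6, 75.4]
tcp_rot: [-3.138, -0.002, 0.202]
ft_force: [2.8, 2.2, -4.0]
opening: 0.21
```

Free so far: it has risen 12 mm at about 2 to 4 N, well past the 5 mm stop. I'll confirm with a picture and a few more rows along the hinge arc.

```bash
cat > arc.py <<'E'
from h import *;from cell import env
import sys
yaw=.203;X=np.array([np.cos(yaw),np.sin(yaw),0]);Y=np.array([-X[1],X[0],0])
H=np.array([430.4,219,75.5])+220*X;s=env.state()
p0=np.array([430.6,221.5,63.6]);R0=Ro.from_euler("xyz",(np.pi,0,yaw))
def pose(th):
    Q=Ro.from_rotvec(Y*th);return H+Q.apply(p0-H),Q*R0
def lid(s):
    R=Ro.from_euler("xyz",s["tcp_rot"]);g=s["eef_pos"]-19*R.apply([0,0,1])   # grasp point
    r=g-H;return np.arctan2(r[2],-r@X)-np.arctan2(5,220),np.hypot(r[2],r@X)
th,rad=lid(s);print("t",s["t"],"lid est deg",np.degrees(th).round(2),"radius",rad.round(1),"F",s["ft_force"].round(1),"M",s["moment"].round(2),"tcp",s["eef_pos"].round(1),"open",round(s["opening"],3))
if len(sys.argv)>1:
    p,R=pose(np.radians(float(sys.argv[1])));T=Ro.from_euler("xyz",s["tcp_rot"])
    print("to go, tool frame",(T.inv().apply(p-s["eef_pos"])).round(1),np.degrees((T.inv()*R).as_rotvec()).round(2))
E
python3 arc.py 3.1; python3 - <<'E'
from cell import env;import cv2
c=env.read_camera("side");cv2.imwrite("pics/s7.png",cv2.resize(c["img"][130:330,200:440],None,fx=3,fy=3))
E
```

```text
t 13.8667 lid est deg 3.63 radius 219.6 F [ 2.8  2.2 -4. ] M [ 0.3  -0.09  0.11] tcp [431.1 221.6  75.4] open 0.21
to go, tool frame [-0.8 -0.  -0.1] [-0.2  -3.21 -0.08]
```

View pics/s7.png

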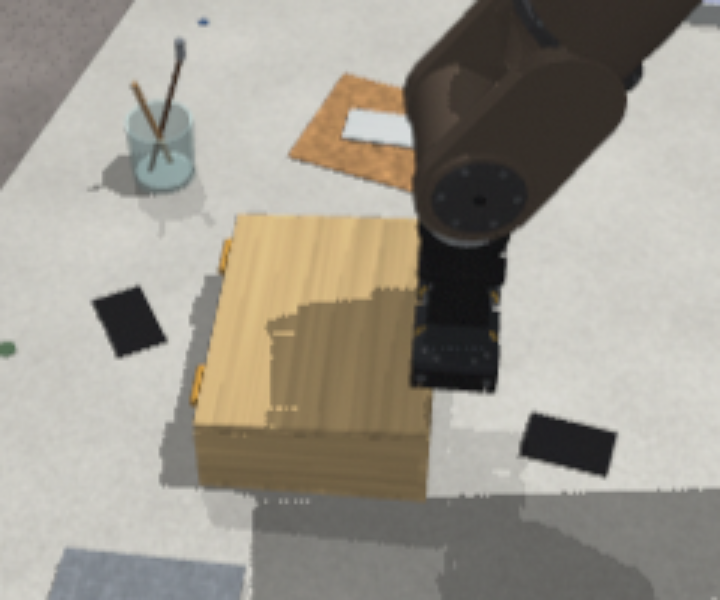

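```bash
python3 - <<'E'
import pickle,cv2,numpy as np
from h import *;from cell import env
a=pickle.load(open("c0.pkl","rb"))["side"];b=env.read_camera("side")
for u in(270,300,325,338):
    for c in(a,b):print(u,c["img"][268:300,u].astype(int).mean(1).astype(int).tolist())
yaw=.203;X=np.array([np.cos(yaw),np.sin(yaw),0]);Y=np.array([-X[1],X[0],0])
H=np.array([430.4,219,75.5])+220*X;E=H+130*Y-50*Y*0
for th in(0,.06):
    Q=Ro.from_rotvec(Y*th);m=H+(80)*Y
    print(th,[proj(a,H+Y*80+Q.apply(-200*X+np.array([0,0,10]))),proj(a,H+Y*80+Q.apply(np.array([0,0,10])))])
E
```

```text
270 [162, 164, 161, 138, 87, 78, 79, 86, 87, 86, 87, 90, 91, 87, 86, 87, 86, 83, 81, 83, 84, 81, 82, 86, 89, 124, 161, 161, 159, 160, 160, 159]
270 [177, 176, 172, 145, 94, 97, 94, 96, 96, 96, 97, 100, 101, 97, 96, 96, 95, 92, 90, 92, 92, 90, 90, 94, 99, 137, 177, 178, 176, 176, 176, 175]
300 [163, 163, 162, 162, 162, 147, 103, 81, 81, 87, 86, 85, 84, 85, 87, 85, 83, 84, 85, 82, 80, 84, 83, 82, 83, 88, 90, 125, 159, 159, 162, 162]
300 [113, 114, 114, 113, 107, 94, 86, 83, 94, 96, 94, 94, 93, 93, 96, 94, 91, 93, 95, 90, 89, 92, 92, 90, 93, 97, 99, 101, 132, 145, 101, 102]
325 [156, 157, 156, 157, 157, 156, 155, 135, 84, 78, 83, 86, 85, 84, 82, 83, 85, 84, 84, 86, 83, 81, 81, 85, 84, 81, 80, 83, 88, 125, 161, 165]
325 [111, 109, 111, 110, 109, 100, 85, 82, 86, 93, 95, 96, 94, 93, 91, 91, 93, 92, 93, 95, 92, 88, 90, 95, 93, 90, 89, 92, 97, 100, 102, 103]
338 [155, 155, 156, 156, 155, 155, 155, 155, 134, 85, 77, 81, 87, 86, 84, 83, 82, 83, 82, 82, 82, 83, 79, 80, 84, 85, 83, 83, 85, 125, 164, 165]
338 [109, 110, 109, 110, 110, 108, 99, 88, 89, 94, 94, 95, 96, 95, 92, 91, 91, 91, 91, 91, 92, 91, 89, 89, 93, 95, 91, 91, 95, 99, 102, 102]
0 [array([342.19601554, 275.48530687]), array([263.21352622, 269.4745907 ])]
0.06 [array([341.9967426 , 272.44539878]), array([262.97947732, 269.46125177])]
```

The lid's side edge rose about 2.2 to 2.5 px at its front end, where free predicts 2.9 and caught 1.1. With only about 4 N at the wrist, the lid is free, so I carry on along the arc.

Request:
servo_tool --pt "-0.0005 0 -0.004 0 -2.5 0 0" --pt "-0.0005 0 -0.006 0 -2.5 0 0" --pt "-0.0004 0 -0.0077 0 -2 0 0" --pt "-0.0004 0 -0.0077 0 -2 0 0"

```text
t: 14.3
eef_pos: [432.1, 221.8, 102.8]
tcp_rot: [-3.137, 0.155, 0.203]
ft_force: [2.9, 1.9, -2.6]
opening: 0.209
```

```bash
python3 arc.py 12
```

```text
t 14.3 lid est deg 10.8 radius 219.8 F [ 2.9  1.9 -2.6] M [ 0.33 -0.86  0.03] tcp [432.1 221.8 102.8] open 0.209
to go, tool frame [-0.2 -0.  -6.7] [-0.24 -3.14 -0.01]
```

Request:
servo_tool --pt "-0.0003 0 -0.0095 0 -3 0 0" --pt "-0.0003 0 -0.0095 0 -3 0 0" --pt "-0.0003 0 -0.0095 0 -2.8 0 0" --pt "-0.0003 0 -0.0095 0 -2.6 0 0"

```text
t: 14.63
eef_pos: [440.9, 223.6, 143.6]
tcp_rot: [-3.136, 0.356, 0.204]
ft_force: [3.5, 3.3, -3.0]
opening: 0.208
```

```bash
python3 arc.py 25; python3 - <<'E'
from cell import env;import cv2
c=env.read_camera("side");cv2.imwrite("pics/s8.png",cv2.resize(c["img"][130:330,200:440],None,fx=3,fy=3))
E
```

```text
t 14.6333 lid est deg 21.72 radius 219.6 F [ 3.5  3.3 -3. ] M [ 0.41 -1.26 -0.01] tcp [440.9 223.6 143.6] open 0.208
to go, tool frame [ -0.2  -0.1 -14.7] [-0.3  -4.6   0.05]
```

View pics/s8.png

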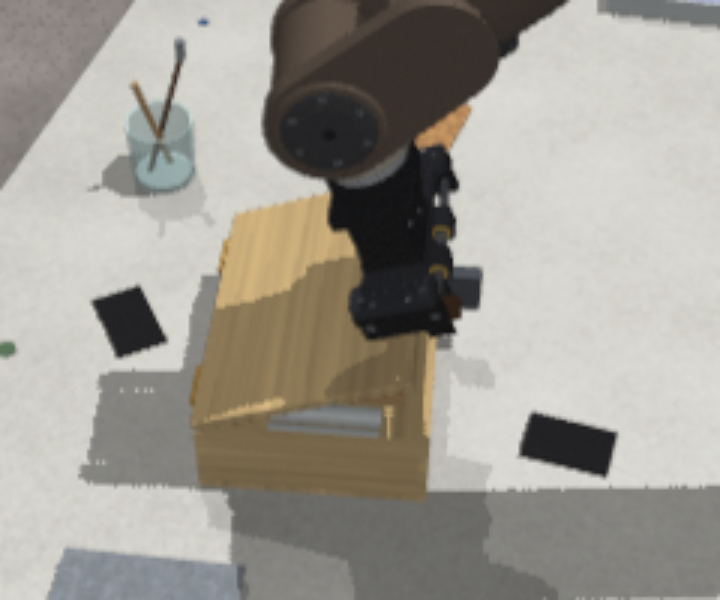

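The lid is truly open, with a gap at (330,418) and the tab in the jaws at (450,303), so the bolt was already free and the catch stays untouched. On to 45°.

Request:
servo_tool --pt "-0.0003 0 -0.01 0 -2.8 0 0" --pt "-0.0003 0 -0.01 0 -2.8 0 0" --pt "-0.0003 0 -0.01 0 -2.8 0 0" --pt "-0.0003 0 -0.01 0 -2.8 0 0"

```text
t: 15.02
eef_pos: [457.6, 227.1, 182.1]
tcp_rot: [-3.135, 0.552, 0.205]
ft_force: [3.0, 2.7, -3.3]
opening: 0.209
```

```bash
python3 arc.py 45
```

```text
t 15.0167 lid est deg 32.75 radius 219.4 F [ 3.   2.7 -3.3] M [ 0.42 -1.36 -0.07] tcp [457.6 227.1 182.1] open 0.209
to go, tool frame [  3.1  -0.2 -48.9] [ -0.32 -13.39   0.12]
```

Request:
servo_tool --pt "-0.0003 0 -0.0105 0 -3 0 0" --pt "-0.0003 0 -0.0105 0 -3 0 0" --pt "-0.0003 0 -0.0105 0 -3 0 0" --pt "-0.0003 0 -0.007 0 -2 0 0"

```text
t: 15.35
eef_pos: [479.7, 231.8, 215.0]
tcp_rot: [-3.134, 0.746, 0.206]
ft_force: [-0.6, 1.4, -0.2]
opening: 0.21
```

```bash
python3 arc.py 45
```

```text
t 15.35 lid est deg 43.17 radius 219.0 F [-0.6  1.4 -0.2] M [ 0.3  -0.66 -0.12] tcp [479.7 231.8 215. ] open 0.21
to go, tool frame [-0.7  0.1 -9.1] [-0.34 -2.28  0.14]
```

Request:
servo_tool --pt "0 0 -0.004 0 -1.1 0 0" --pt "0 0 -0.003 0 -0.8 0 0" --pt "0 0 0 0 0 0 0" --pt "0 0 0 0 0 0 0" --pt "0 0 0 0 0 0 0" --pt "0 0 0 0 0 0 0"

```text
t: 15.85
eef_pos: [483.5, 232.6, 219.6]
tcp_rot: [-3.134, 0.78, 0.205]
ft_force: [-0.4, 2.1, 0.3]
opening: 0.207
```

```bash
python3 arc.py 45; python3 - <<'E'
from h import *;from cell import env
c=env.read_camera("side");t=env.read_camera("top")
f,a=blob(t,(3,100,40),(20,255,255),(335,170,400,230));print("mat",onz(t,a,4))
try:
    f,a=blob(t,(0,0,120),(180,60,255),(350,185,385,216));print("plate",a,cv2.boundingRect(f),onz(t,a,9),cv2.minAreaRect(np.array([onz(t,q,9)[:2] for q in f[:,0]],np.float32)))
except Exception as e:print(e)
A=cv2.resize(c["img"][110:310,200:440],None,fx=1.65,fy=2);B=cv2.resize(t["img"][100:300,200:440],None,fx=1.65,fy=2)
cv2.imwrite("pics/s9.png",np.hstack([A,B]))
E
python3 arc.py
```

```text
t 15.85 lid est deg 44.74 radius 218.9 F [-0.4  2.1  0.3] M [ 0.2  -0.69 -0.06] tcp [483.5 232.6 219.6] open 0.207
to go, tool frame [-0.5  0.2 -3.1] [-0.33 -0.32  0.1 ]
mat [ 604.51451127 -163.23925065    4.        ]
plate [366.56952034 199.70613236] (359, 188, 16, 24) [ 605.49034351 -163.79905321    9.        ] ((605.7381591796875, -163.86898803710938), (81.79102325439453, 51.23332595825195), 5.386338233947754)
t 15.95 lid est deg 44.77 radius 218.9 F [ 0.1  0.9 -0.4] M [ 0.17 -0.7   0.  ] tcp [483.5 232.6 219.7] open 0.207
```

View pics/s9.png

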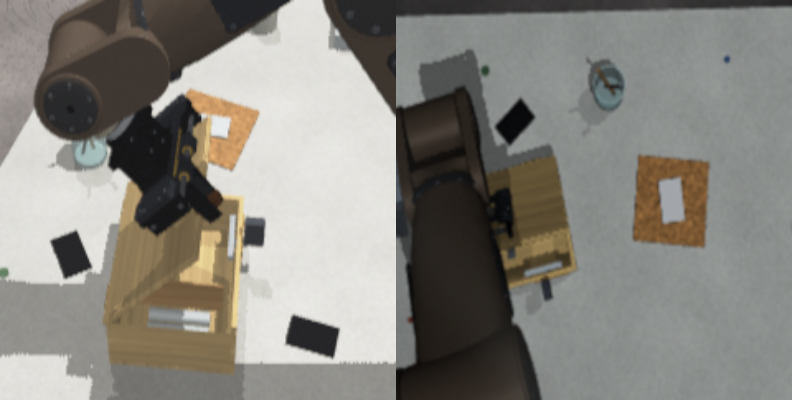

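The picture shows the lid half open, held at the tab (left half, about (212,195)), and the plate centred on the mat (right half, (672,200)). The pose is steady, so I hand the job in.

Request:
servo_tool --pt "0 0 0 0 0 0 0" --pt "0 0 0 0 0 0 0" --pt "0 0 0 0 0 0 0" --pt "0 0 0 0 0 0 0" --pt "0 0 0 0 0 0 0" --pt "0 0 0 0 0 0 0"

```text
t: 16.45
eef_pos: [483.4, 232.6, 219.6]
tcp_rot: [-3.134, 0.779, 0.205]
ft_force: [0.1, 0.7, -0.1]
opening: 0.209
```

```bash
python3 arc.py; python3 -c "
from cell import env
print(env.job_done())"
```

```text
t 16.45 lid est deg 44.74 radius 218.9 F [ 0.1  0.7 -0.1] M [ 0.22 -0.6  -0.06] tcp [483.4 232.6 219.6] open 0.209
the job is handed in; nothing more can be done
None
```

The job is done and handed in at t = 16.5 s: the plate lies flat on the mat, let go of, and the gripper is holding the lid by its tab at about 45°. I set the plate down first, then tugged the tab. The lid rose freely past 12 mm at about 4 N, so the bolt was not caught and I never touched the catch.

- **Plate:** in the last top view its centre is about 1 mm from the mat's centre. The wrist view had put the mat's centre about 3 mm away in y, but part of the mat was hidden in that view.
- **Lid:** the angle worked out from the arm's pose is 44.7°, and it did not drift over the last 0.5 s. The gripper's opening (20 mm) matches the tab's width.
- **Less certain checks:**
  - The first camera check on the tug was not clear-cut: the lid's edge had moved 2.2 to 2.5 px, where a free lid should show 2.9 and a caught one 1.1. A later picture showed the lid clearly open.
  - The wrist force at the end reads near zero rather than the roughly 2 N that carries the lid. The final picture shows the lid up and in the jaws.
- **Other things:** nothing else was handled. The jar and the black decoys stand where they were, but I did not re-measure the sketchbook or the paint pot.

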